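# Put the last cover plate away in its carton

## Task

The long thin aluminium cover plate lies flat in the grey steel tray, where its sides cannot be got at: slide it along the tray until its end sticks well out past the tray's open edge, then pick it up by that end. Lay the plate across the two timber bearers and let go of it, then pick it up from there by its middle and lower it, level and gently, into the open carton so that it lies flat on the plates already inside. Do not let the plate fall onto the bench, do not drop it into the carton, and leave the other things where they are.

Things in the scene. Friction and masses are not known exactly. Their poses are not given: they have to be found in the camera images.
- plate: The cover plate: plain aluminium, 220 mm long, 64 mm wide, 5 mm thick, 0.12 to 0.22 kg. Origin at the centre of its underside; x along its length, y across its width, z up. Both ends are alike.
- tray: Fixed grey steel tray holding the plate at first, left or right of the robot. Origin at bench level under its centre; x along its 250 mm length (roughly world y), y across its 86 mm. Deck 50 mm above the bench, on legs set 34 mm in from its ends. Side lips rise 8 mm above the deck, 74 mm apart inside. Both ends open; one faces the middle of the bench. Plate starts within 12 mm of its middle.
- bearers: Two parallel timber bearers fixed on a thin base mid-bench. Origin at bench level under the middle of the pair; x runs from one bearer to the other (a plate laid across both lies along x), y along them. Each is 20 mm thick (x), 70 mm long (y), centred 52 mm from the origin, top 50 mm above the bench; clear gap 84 mm, its floor 6 mm above the bench.
- carton: Open cardboard carton fixed on the side opposite the tray. Origin at bench level under its centre; x along its length, y across. Inside 234 x 78 mm, walls 6 mm thick, rim 45 mm up. The flat top of the stack of like plates in it is 24 mm above the bench. Each long wall has a thumb cut-out in its middle, 35 mm either side of the origin and down to 4 mm above the bench, for fingers holding the plate.
- tape_roll: Bystander: roll of black tape lying flat, 90 mm across, 22 mm high. Origin at the centre of its underside.
- blank_plate: Bystander: square aluminium plate, 80 x 80 x 6 mm, flat on the bench. Origin at the centre of its underside.
- screw_jar: Bystander: clear jar, 60 mm across, 75 mm high. Origin at the centre of its underside.
- driver: Bystander: screwdriver about 200 mm long lying on the bench, at most 35 mm high. Origin near its middle.
- small_carton: Bystander: closed cardboard carton 70 x 110 x 60 mm high. Origin at the centre of its underside.
- fittings_bin: Bystander: open blue plastic bin 100 x 130 x 60 mm high. Origin at the centre of its underside.
Not all that is in view belongs to the job. There is more than one size of the plate; the one meant has the size given above. Leave any orange look-alike of the bearers alone.

How it is judged (in metres and radians):
On the way, in this order (a step that is already met when the one before it is completed fails the run):
1. the plate lies flat on the tray's deck with an end sticking out at least 30 mm past the tray's edge ((x of plate in the frame of tray above 0.045 m or x of plate in the frame of tray below -0.045 m) and z of plate in the frame of tray between 0.046 and 0.0535 m and y of plate in the frame of tray between -0.012 and 0.012 m and angle between plate's own z axis and vertical below 0.06 rad), for 0.2 s.
2. the plate is held up by one end: lifted at least 20 mm clear of the deck's height, gripped over 50 mm from its middle (contact force between the fingers and plate above 0.5 N and height (world z) of plate above 0.07 m and distance between the grasp point and plate above 0.05 m), for 0.1 s.
3. the plate lies flat across both bearers, released and at rest (horizontal distance between plate and bearers below 0.075 m and z of plate in the frame of bearers between 0.046 and 0.0535 m and angle between plate's own z axis and vertical below 0.05 rad and linear speed of plate below 0.03 m/s and contact force between the fingers and plate below 0.1 N), for 0.2 s.
4. the plate is held up by its middle: lifted at least 20 mm clear of the bearers, gripped within 40 mm of its middle (contact force between the fingers and plate above 0.5 N and height (world z) of plate above 0.07 m and distance between the grasp point and plate below 0.04 m), for 0.1 s.
At the end, for the whole second after the job is handed in: The plate lies flat (within 0.04 rad) inside the carton on the stack, its origin within 12 mm of the carton's centre along and across and 20 to 28 mm above the carton's origin, at rest and released (x of plate in the frame of carton between -0.012 and 0.012 m and y of plate in the frame of carton between -0.012 and 0.012 m and z of plate in the frame of carton between 0.02 and 0.028 m and angle between plate's own z axis and vertical below 0.04 rad and linear speed of plate below 0.02 m/s and contact force between the fingers and plate below 0.1 N); the robot touches nothing.
It fails at once if the plate fell onto the bench (height (world z) of plate below 0.016 m).
It fails at once if the plate was dropped into the carton (faster than 0.45 m/s inside it) (horizontal distance between plate and carton below 0.08 m and height (world z) of plate below 0.06 m and linear speed of plate above 0.45 m/s).
It fails at once if the plate went into the carton slanted (over 0.3 rad) (horizontal distance between plate and carton below 0.08 m and height (world z) of plate below 0.08 m and angle between plate's own z axis and vertical above 0.3 rad).
It fails at once if one of the other loose things was moved more than 30 mm (distance of any of tape_roll, blank_plate, screw_jar, driver, small_carton, fittings_bin from where it was at the start of the episode above 0.03 m).
It also fails if it takes over 72 s, if anything falls off the work surface, if the arm or the gripper's body presses on something with over 40 N, if the wrist force passes 120 N, or if a joint passes its speed limit or range.

## Robot

A 6-joint arm with a two-finger parallel gripper is mounted at the origin on the work surface. World frame = base frame: x ahead of the robot, y to its left, z up, the work surface at z = 0. Lengths are in m, angles in degrees, forces in N, time in s.
With the tool pointing down it reaches from about 0.375 to 0.9 m from the base axis. Payload 3.1 kg.
Tool frame: the origin (TCP) lies at the very end of the fingers, on their centre line; the grasp point (between the pads) lies 19 mm behind it; z points along the fingers, y is the line along which they close (so a half turn about z gives the same grasp; the last joint's range is limited). The gripper opens to 87 mm and grips with 3 to 60 N. Pads are 19 mm wide; open, the fingers measure 117 mm over their backs; the gripper's body (75 mm by 190 mm) begins 51 mm behind the grasp point.
Start: joints at [-76.06, 30.224, 82.088, -0, 67.689, -10.227], TCP at [0.256, -0.57, 0.201] pointing down, gripper open.
Joint ranges: [-176.69, 176.69], [-43.24, 126.21], [12.49, 139.97], [-82, 262], [0, 151.66], [-163.58, 163.58]. Speed limits (degrees/s): [159.86, 159.86, 180, 180, 180, 180].

## Interface

Orientations are given as a 3x3 rotation matrix whose columns are the frame's x, y, z axes.
In Python, from rig import readout, cams, bot gives the robot as it stands.
- The arm moves only by the shell command python3 -m inch 'ROWS'. ROWS is JSON, a list of rows, each a list of 5 numbers: the shift along the world's x, y, z in cm, then the turn about the world's z in degrees, then the finger opening in cm, from 0 to 8.7. In form: [[dx, dy, dz, twist, fingers], ...]. A call has 1 to 10 rows; each row is the pose to reach, as a shift and turn from the pose commanded when the call began; what a row does not reach only later rows make up. A row lasts 1/12 s, in which the tool goes at most 41.7 mm and 7.16 degrees, less where a joint would pass 70% of its speed; a pose out of reach is approached as far as the arm can. A call with a gripper value outside its range is refused whole. The fingers move at their own pace and stop on an object; the grip force is fixed at half the most. Time passes only in rows, so rows that repeat a pose let the fingers close. It gives the time, the measured TCP pose, the force, the opening and the grip force at its end, in the units of the state.
- readout.read_state(): the state, without advancing time (a new reading comes with each control period).
- cams.capture(name): name is "scene" or "side" or "wrist"; returns a dict with "image" (480x640x3 uint8, blue, green, red), "intrinsics" (3x3 intrinsics, pixels), "k1" (the pictures are not rectified: a ray, as slopes to the right and down, at radius r is drawn at 1 + k1 r^2 times it, then the intrinsics apply), "xyz" and "rotation" of the camera in the world; the wrist camera has in their place "tool_from_camera" (4x4, takes a point from camera to tool coordinates, whose origin is the TCP and whose axes are the flange's). Camera axes: x right, y down, z forward; pixel columns grow to the right and rows downward; lengths in m; the calibration is good to about 2 mm. A picture is of the moment at which its call begins: read the wrist's pose just before it. There is no depth.
- bot.hand_in(): hands the job in; it is judged then, once.
The state is a dict: "time_s": time; "joint_positions": joint angles; "qvel": joint speeds; "tau": joint torques, N m; "position": TCP position; "tcp_rot": TCP orientation; "force": force on the tool from outside, world axes, zero at the start; "moment": the same for the moment, N m; "opening": opening from 0.0 (shut) to 1.0 (fully open); "grasp_force": force on a finger pad.
Only numpy, scipy, OpenCV 4.12 (cv2) and the standard library are available. Lean on these libraries where they do the work, as an engineer would, in place of code of your own. Each camera call takes 0.05 s, during which the arm holds its last target. There are 200 camera calls.

## Working session

There is one attempt and no reset: what is moved stays moved. The work goes in short steps, Python scripts to look and compute and a shell command to move; the robot and the scene stay as the last step left them, time stands still between calls to the robot, and variables do not carry over. Pictures are saved under pics/ and viewed, at most 10 in all, crops included, and the job is handed in when it is done.

```bash
ls; mkdir -p pics
python3 - <<'E'
from rig import readout,cams
import cv2,numpy as np
s=readout.read_state();print(s['time_s'],s['position'],s['tcp_rot'],s['opening'])
for n in ["scene","side"]:
    c=cams.capture(n);cv2.imwrite(f"pics/{n}0.png",c["image"]);print(n,c["intrinsics"],c["k1"],c["xyz"],c["rotation"])
E
```

```text
pics
0.0 [ 0.25569265 -0.56946966  0.19979559] [[ 9.12368027e-01  4.09370634e-01 -5.16720434e-04]
 [ 4.09370803e-01 -9.12365845e-01  2.02763274e-03]
 [ 3.58615224e-04 -2.06147754e-03 -9.99997811e-01]] 0.9967966696882401
scene [[447.28424863   0.         324.51215635]
 [  0.         447.28424863 241.99145312]
 [  0.           0.           1.        ]] -0.052379878390885835 [ 1.18145801 -0.12433866  1.02267837] [[ 0.1537283   0.81004904 -0.56585171]
 [ 0.98810605 -0.12385249  0.09114274]
 [ 0.00374795 -0.57313272 -0.81945399]]
side [[444.35167661   0.         320.90419275]
 [  0.         444.35167661 244.7991121 ]
 [  0.           0.           1.        ]] -0.0983783271798492 [-0.02561346  0.80267737  0.65850333] [[-0.84089391 -0.28691703  0.45888566]
 [-0.54111212  0.43044912 -0.72243423]
 [ 0.00975176 -0.85579914 -0.51721633]]
```

View pics/scene0.png

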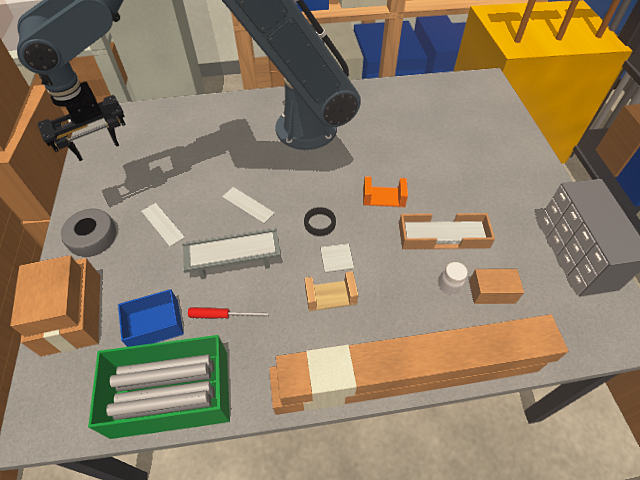

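View pics/side0.png

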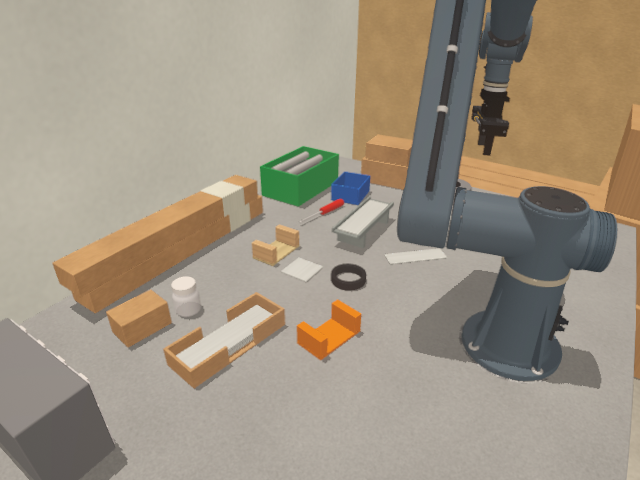

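The scene view shows the tray at (183–281, 232–270) with the plate in it, bearers at (305–357, 275–308), carton at (400–493, 213–248), tape roll at (320,221) and blank plate at (337,257). The side view agrees. I'll zoom in for the corners.

```bash
cat > h.py <<'E'
import numpy as np,cv2
from rig import readout,cams
def ray(K,k1,uv):
    p=(np.array(uv,float)-[K[0,2],K[1,2]])/[K[0,0],K[1,1]]
    q=p.copy()
    for _ in range(20): q=p/(1+k1*(q@q))
    return np.array([q[0],q[1],1])
def onz(c,uv,z,pose=None):
    d=ray(c["intrinsics"],c["k1"],uv)
    if pose is None: R,t=c["rotation"],c["xyz"]
    else:
        T=np.array(c["tool_from_camera"]);R=pose[1]@T[:3,:3];t=pose[1]@T[:3,3]+pose[0]
    d=np.array(R)@d;t=np.array(t);return t+d*(z-t[2])/d[2]
def shot(fn):
    s=readout.read_state();c=cams.capture("wrist");cv2.imwrite("pics/"+fn,c["image"])
    import pickle;pickle.dump((c,(np.array(s["position"]),np.array(s["tcp_rot"]))),open("pics/"+fn+".pkl","wb"));print(s["time_s"],s["position"])
E
python3 - <<'E'
import cv2
a=cv2.imread("pics/scene0.png")[200:320,175:345]
b=cv2.imread("pics/scene0.png")[200:320,345:505]
cv2.imwrite("pics/cropA.png",cv2.resize(a,None,fx=4.7,fy=4.7,interpolation=cv2.INTER_CUBIC))
c=cv2.imread("pics/scene0.png")[200:320,295:505]
cv2.imwrite("pics/cropB.png",cv2.resize(c,None,fx=3.8,fy=3.8,interpolation=cv2.INTER_CUBIC))
E
```

```text
(no output)
```

View pics/cropA.png

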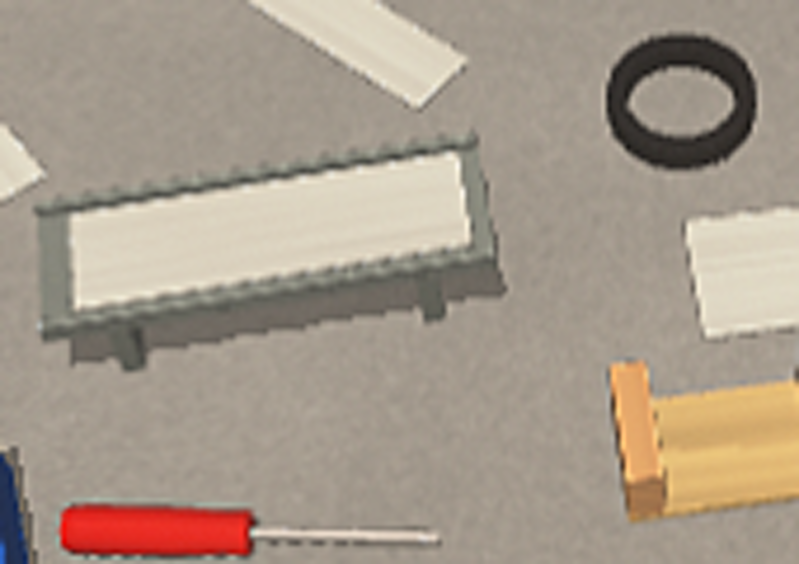

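View pics/cropB.png

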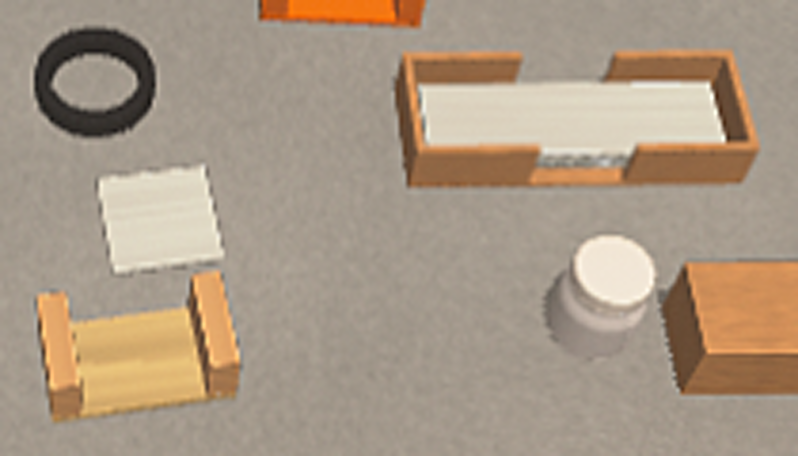

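The plate's top corners are at crop A (72,212), (460,152), (472,245), (75,308). The bearer tops and carton rim are clear in crop B.

Run:
```python
from h import *
c=cams.capture("scene")
def q(name,pts,z,s,o):
    P=np.array([onz(c,(np.array(p)+.5)/s-.5+o,z)[:2] for p in pts])
    (cx,cy),(w,h),a=cv2.minAreaRect((P*1000).astype(np.float32))
    e=(P[1]+P[2]-P[0]-P[3])/2
    print(name,P.mean(0).round(4),"dims",round(w),round(h),"long dir deg from +y toward +x",np.degrees(np.arctan2(e[0],e[1])).round(1))
A=(4.7,[175,200]);B=(3.8,[295,200])
q("plate",[(72,212),(460,152),(472,245),(75,308)],.055,*A)
q("tray",[(38,210),(475,138),(493,258),(43,335)],.058,*A)
q("bear",[(38,296),(218,272),(240,366),(54,392)],.05,*B)
q("carton",[(404,54),(736,52),(757,148),(408,152)],.045,*B)
q("blank",[(98,178),(205,166),(222,260),(115,272)],.006,*B)
```

```text
plate [ 0.4963 -0.2584] dims 65 220 long dir deg from +y toward +x -2.2
tray [ 0.5014 -0.262 ] dims 84 247 long dir deg from +y toward +x -3.0
bear [ 0.6458 -0.0213] dims 72 122 long dir deg from +y toward +x -0.1
carton [0.5043 0.3243] dims 255 88 long dir deg from +y toward +x 8.0
blank [0.5336 0.0138] dims 79 81 long dir deg from +y toward +x 1.1
```

```bash
python3 -m inch '[[25.3,15.3,-5,68.8,2.5],[25.3,15.3,-5,68.8,2.5],[25.3,15.3,-5,68.8,2.5],[25.3,15.3,-5,68.8,2.5],[25.3,15.3,-5,68.8,2.5],[25.3,15.3,-5,68.8,2.5],[25.3,15.3,-5,68.8,2.5],[25.3,15.3,-5,68.8,2.5],[25.3,15.3,-5,68.8,2.5],[25.3,15.3,-5,68.8,2.5]]'
```

```text
time_s: 0.98
position: [0.5099, -0.4155, 0.1498]
tcp_rot: [[-0.06, 0.998, -0.001], [0.998, 0.06, 0.001], [0.001, -0.001, -1.0]]
force: [-0.2, -0.2, -0.3]
opening: 0.337
grasp_force: 0.0
```

```bash
python3 -c "
from h import *
shot('w1.png')"
```

```text
0.9833 [ 0.50989793 -0.41548729  0.14978138]
```

View pics/w1.png

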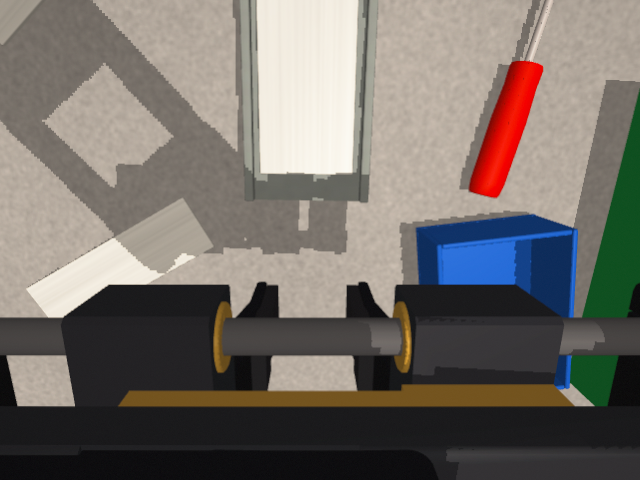

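The wrist view shows the plate's outer end at (260,175)–(352,173) and the tray end at (247,200)–(367,201), aligned with the fingers.

Run:
```python
from h import *
import pickle
c,p=pickle.load(open('pics/w1.png.pkl','rb'))
for uv,z in [((260,175),.055),((353,173),.055),((263,60),.055),((356,60),.055),((247,200),.05),((367,201),.05)]: print(uv,onz(c,uv,z,p).round(4))
```

```text
(260, 175) [ 0.4719 -0.3706  0.055 ]
(353, 173) [ 0.536  -0.3654  0.055 ]
(263, 60) [ 0.4719 -0.2971  0.055 ]
(356, 60) [ 0.5318 -0.2936  0.055 ]
(247, 200) [ 0.4625 -0.3893  0.05  ]
(367, 201) [ 0.5483 -0.3849  0.05  ]
```

```bash
python3 -m inch '[[-0.3,0,-3.5,0,2.5],[-0.3,0,-7,0,2.5],[-0.3,0,-9,0,2.5],[-0.3,0,-9.7,0,2.5],[-0.3,0,-9.7,0,2.5],[-0.35,1,-9.7,0,2.5],[-0.4,2,-9.7,0,2.5],[-0.45,3,-9.7,0,2.5],[-0.5,3.8,-9.7,0,2.5],[-0.5,4.6,-9.7,0,2.5]]'
python3 -m inch '[[-0.05,0.8,0,0,2.5],[-0.1,1.6,0,0,2.5],[-0.1,2.4,0,0,2.5],[-0.15,3.2,0,0,2.5],[-0.2,4,0,0,2.5],[-0.25,4.8,0,0,2.5],[-0.25,5.4,0,0,2.5],[-0.3,6,0,0,2.5],[-0.3,6.4,0,0,2.5],[-0.3,6.4,0,0,2.5]]'
```

```text
time_s: 1.87
position: [0.5042, -0.37, 0.055]
tcp_rot: [[-0.052, 0.999, 0.001], [0.999, 0.052, -0.001], [-0.001, 0.001, -1.0]]
force: [0.4, 0.1, -0.1]
opening: 0.286
grasp_force: 0.0
time_s: 2.7
position: [0.5007, -0.3061, 0.0537]
tcp_rot: [[-0.052, 0.999, -0.001], [0.999, 0.052, 0.001], [0.001, -0.001, -1.0]]
force: [-1.4, 0.3, 0.3]
opening: 0.289
grasp_force: 0.0
```

```bash
python3 -c "
from h import *
c=cams.capture('scene')['image'][200:320,175:345]
cv2.imwrite('pics/s2.png',cv2.resize(c,None,fx=4.7,fy=4.7,interpolation=cv2.INTER_CUBIC))
s=readout.read_state();print(s['position'],s['force'])"
```

```text
[ 0.5009094  -0.30684532  0.05373295] [ 0.31531106 -0.09813579 -0.21528406]
```

View pics/s2.png

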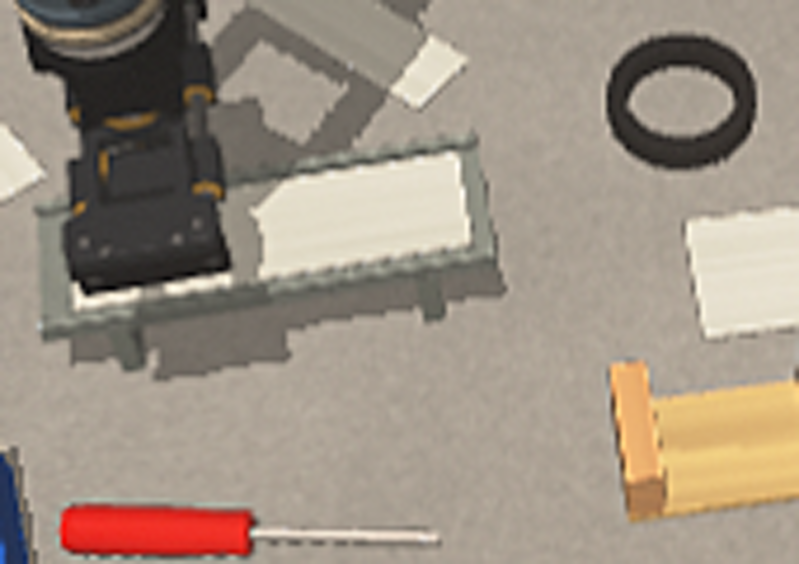

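The plate hasn't moved: the fingertips rode over its top. I'll go back and push about 2.5 mm lower.

```bash
python3 -m inch '[[0,0,2,0,2.5],[0.5,-4,2,0,2.5],[0.5,-8,2,0,2.5],[0.5,-9.9,2,0,2.5],[0.5,-9.9,0.5,0,2.5],[0.5,-9.9,-0.25,0,2.5],[0.5,-9.9,-0.25,0,2.5],[0.45,-8.9,-0.25,0,2.5],[0.4,-8.1,-0.25,0,2.5],[0.4,-7.3,-0.25,0,2.5]]'
python3 -m inch '[[-0.05,0.7,0,0,2.5],[-0.1,1.4,0,0,2.5],[-0.1,2,0,0,2.5],[-0.1,2,0,0,2.5]]'
python3 -c "
from h import *
s=readout.read_state();print(s['position'],s['force'])
shot('w2.png')"
```

```text
time_s: 3.58
position: [0.5048, -0.3782, 0.0516]
tcp_rot: [[-0.053, 0.999, -0.0], [0.999, 0.053, 0.001], [0.001, -0.0, -1.0]]
force: [0.5, 0.1, -0.4]
opening: 0.284
grasp_force: 0.0
time_s: 3.92
position: [0.5038, -0.3582, 0.0515]
tcp_rot: [[-0.053, 0.999, -0.001], [0.999, 0.053, 0.001], [0.001, -0.001, -1.0]]
force: [-0.3, -0.8, -1.0]
opening: 0.287
grasp_force: 0.0
[ 0.50381938 -0.3581635   0.05148699] [-0.3292804  -0.84428677 -1.03426954]
3.9167 [ 0.50381938 -0.3581635   0.05148699]
```

View pics/w2.png

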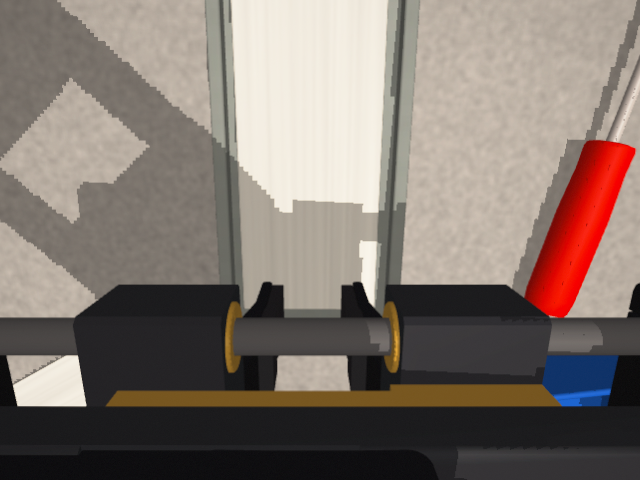

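The plate's outer end is at row ~310 between the fingers, with the tray floor behind it.

Run:
```python
from h import *
import pickle
c,p=pickle.load(open('pics/w2.png.pkl','rb'))
for uv,z in [((310,310),.055),((310,317),.05),((310,283),.0515)]: print(uv,onz(c,uv,z,p).round(4))
```

```text
(310, 310) [ 0.5042 -0.3684  0.055 ]
(310, 317) [ 0.5045 -0.3744  0.05  ]
(310, 283) [ 0.5036 -0.3556  0.0515]
```

```bash
python3 -m inch '[[0,0,-0.1,0,2.5],[0,0,-0.1,0,2.5]]' | egrep 'pos|force'; python3 -m inch '[[0,0,-0.1,0,2.5],[0,0,-0.1,0,2.5]]'| egrep 'pos|force'; python3 -m inch '[[0,0,-0.1,0,2.5],[0,0,-0.1,0,2.5]]'| egrep 'pos|force'
```

```text
position: [0.5041, -0.3607, 0.0502]
force: [-0.1, -0.2, 0.0]
grasp_force: 0.0
position: [0.5038, -0.3606, 0.049]
force: [0.2, -0.4, 0.7]
grasp_force: 0.0
position: [0.5037, -0.3604, 0.048]
force: [-0.9, -0.2, -0.9]
grasp_force: 0.0
```

```bash
for i in 1 2 3 4; do python3 -m inch '[[0,0,-0.1,0,2.5],[0,0,-0.1,0,2.5]]' | egrep 'pos|force:' | grep -v grasp; done; python3 -c "
from h import *
shot('w3.png')
a=cams.capture('side')['image'][150:290,300:440]
w=cv2.imread('pics/w3.png')
cv2.imwrite('pics/m3.png',np.hstack([cv2.resize(a,(480,480),interpolation=cv2.INTER_CUBIC),w[200:360,200:420].repeat(3,0).repeat(3,1)[:, :320]]))"
```

```text
position: [0.5038, -0.3602, 0.047]
force: [-1.3, 0.2, 0.1]
position: [0.5038, -0.3601, 0.0461]
force: [0.5, 0.2, 0.2]
position: [0.5038, -0.3601, 0.0451]
force: [-0.4, 0.7, -0.0]
position: [0.5038, -0.3601, 0.0441]
force: [-0.1, 0.1, -0.4]
5.1333 [ 0.50382131 -0.36010895  0.04408871]
```

```bash
for i in 1 2 3 4 5 6; do python3 -m inch '[[0,0,-0.1,0,2.5],[0,0,-0.1,0,2.5]]' | egrep 'pos|force:' | grep -v grasp; done
```

```text
position: [0.5039, -0.3601, 0.0431]
force: [-0.2, 1.2, 0.1]
position: [0.5038, -0.3601, 0.0421]
force: [-0.0, 0.3, -0.1]
position: [0.5038, -0.3601, 0.0411]
force: [1.1, -0.2, 0.2]
position: [0.5038, -0.3601, 0.0401]
force: [0.3, -0.8, 0.6]
position: [0.5038, -0.3601, 0.0391]
force: [0.2, 0.5, -0.0]
position: [0.5038, -0.3601, 0.0381]
force: [-1.0, 0.1, -0.5]
```

View pics/m3.png

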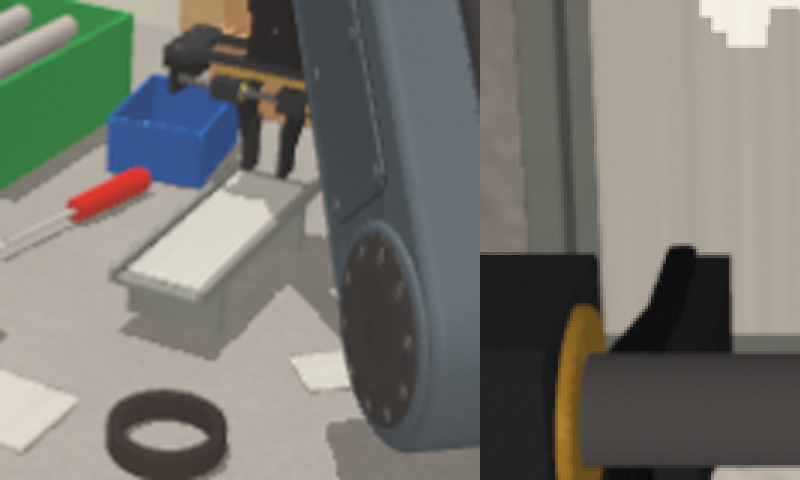

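The side view shows the fingertips at about (373,200) and (383,201), hovering above the tray. I'll check that height against the reported TCP.

Run:
```python
from h import *
s=readout.read_state();print(s['position'],s['joint_positions'],s['opening'])
c=cams.capture('side')
def proj(P):
    R=np.array(c['rotation']);q=R.T@(np.array(P)-c['xyz']);a=q[:2]/q[2];a=a*(1+c['k1']*(a@a));K=c['intrinsics'];return (K[:2,:2]@a+K[:2,2]).round(1)
for z in [.03,.044,.055,.065,.075,.085]: print(z,proj([.487,-.361,z]),proj([.521,-.361,z]))
im=c['image'][150:290,300:440];cv2.imwrite('pics/s4.png',im)
g=cv2.cvtColor(im,cv2.COLOR_BGR2GRAY);print(g[40:66:2,64:90:2])
```

```text
[ 0.50382288 -0.36012813  0.03808754] [-4.58819355e+01  4.19696351e+01  8.98007952e+01 -3.29393045e-04
  4.82432375e+01 -4.88470156e+01] 0.2911679785438751
0.03 [381.8 210. ] [372.2 207.3]
0.044 [382.2 206. ] [372.5 203.3]
0.055 [382.4 202.8] [372.7 200.2]
0.065 [382.7 199.9] [373.  197.3]
0.075 [382.9 197. ] [373.2 194.4]
0.085 [383.2 194.1] [373.4 191.5]
[[ 73  73  73  65  51  50 160 173 174  58  43  42 168]
 [ 74  77 105  78  52  50 161 172 173  48  44  56 172]
 [ 74  92 120  85  52  50 160 172 172  47  42 133 173]
 [ 79 119 119  95  52  51 165 173 153  46  43 162 173]
 [116 108 121  73  53  50 166 172 135  47  42 162 171]
 [114 123 130 132  54 101 131 147 111  47  44 165 172]
 [111 153 191 149 146 153 152 145  97  45  88 147 167]
 [135 177 155 154 154 155 155 154 148 135 151 145 115]
 [211 197 154 154 154 154 154 154 153 155 154 146 117]
 [212 212 213 214 197 197 170 153 154 154 143 114 105]
 [213 212 213 212 212 212 212 154 154 145 113 106 106]
 [212 213 212 212 213 212 213 177 144 114 106 108 109]
 [213 212 213 213 214 214 213 183 143 107 108 118 118]]
```

Run:
```python
from h import *
import pickle
shot('w5.png')
A=cv2.imread('pics/w2.png',0)
for n in ['w3','w5']:
    B=cv2.imread(f'pics/{n}.png',0)
    # feature-based similarity on upper scene area
    m=np.zeros_like(A);m[:270]=255
    o=cv2.ORB_create(1500);k1,d1=o.detectAndCompute(A,m);k2,d2=o.detectAndCompute(B,m)
    M=cv2.BFMatcher(cv2.NORM_HAMMING,True).match(d1,d2)
    a=np.float32([k1[x.queryIdx].pt for x in M]);b=np.float32([k2[x.trainIdx].pt for x in M])
    T,i=cv2.estimateAffinePartial2D(a,b,ransacReprojThreshold=2);print(n,T,i.sum(),"scale",np.hypot(T[0,0],T[1,0]))
c,p=pickle.load(open('pics/w5.png.pkl','rb'))
T=np.array(c['tool_from_camera']);print(T.round(4))
q=np.linalg.inv(T)@[0,0,0,1];print('tcp in cam',q, c['intrinsics']@(q[:3]/q[2]))
w=cv2.imread('pics/w5.png');cv2.imwrite('pics/w5c.png',cv2.resize(w[150:400,150:470],(768,600)))
```

```text
6.2833 [ 0.50384387 -0.36012766  0.03812676]
w3 [[ 1.03564699e+00  1.57829347e-03 -1.18113188e+01]
 [-1.57829347e-03  1.03564699e+00 -8.31476233e+00]] 200 scale 1.0356481928302532
w5 [[ 1.06248801e+00  4.30614081e-04 -2.01876621e+01]
 [-4.30614081e-04  1.06248801e+00 -1.26133658e+01]] 154 scale 1.062488095912478
[[-2.000e-04 -9.664e-01 -2.570e-01  7.030e-02]
 [ 1.000e+00 -2.000e-04 -1.000e-04  9.000e-04]
 [-0.000e+00 -2.570e-01  9.664e-01 -1.841e-01]
 [ 0.000e+00  0.000e+00  0.000e+00  1.000e+00]]
tcp in cam [-8.36414510e-04  2.06246078e-02  1.95942138e-01  1.00000000e+00] [310.27184071 287.89388289   1.        ]
```

View pics/w5c.png

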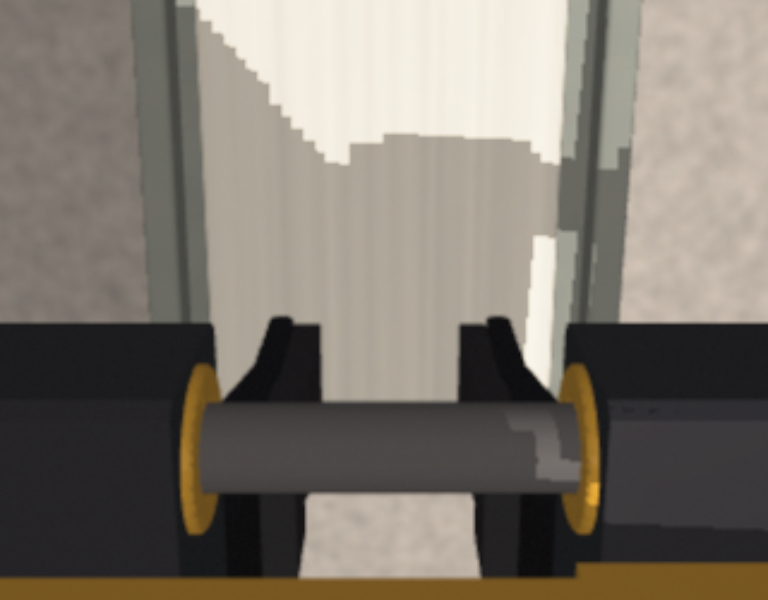

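The wrist and side views agree that the real tips are only now reaching the plate surface, although the reported z is 0.038. I'll keep lowering gently until there is contact, to find the height offset.

```bash
python3 -m inch '[[0,0,-0.1,0,2.5],[0,0,-0.2,0,2.5],[0,0,-0.2,0,2.5]]' | egrep 'pos|^force:'; python3 -m inch '[[0,0,-0.1,0,2.5],[0,0,-0.2,0,2.5],[0,0,-0.2,0,2.5]]' | egrep 'pos|^force:';python3 - <<'E'
from h import *
import pickle
from scipy.optimize import least_squares
c,p=pickle.load(open('pics/w1.png.pkl','rb'))
print(c['intrinsics'],c['k1'])
# width test for z bias at w5: crop px -> image px
c,p=pickle.load(open('pics/w5.png.pkl','rb'))
f=lambda u,v:(150+u/2.4,150+v/2.4)
for b in [0,.005,.01,.015,.02]:
    pp=(p[0]+[0,0,b],p[1]);w=[]
    for l,r,v in [(196,566,20),(205,560,200),(212,555,320)]:
        a=onz(c,f(l,v),.055,pp);d=onz(c,f(r,v),.055,pp);w.append(round(float(np.linalg.norm(a-d)),4))
    print(b,w)
E
```

```text
position: [0.5038, -0.3601, 0.036]
force: [-0.6, -0.3, 0.7]
position: [0.5038, -0.3601, 0.034]
force: [0.5, -0.5, -1.0]
[[398.22842156   0.         311.97175086]
 [  0.         398.22842156 245.97689097]
 [  0.           0.           1.        ]] -0.0039723903701065965
0 [0.0633, 0.0637, 0.0637]
0.005 [0.0652, 0.0656, 0.0656]
0.01 [0.0671, 0.0675, 0.0675]
0.015 [0.069, 0.0694, 0.0694]
0.02 [0.0709, 0.0714, 0.0713]
```

The wrist camera's scale confirms the reported height, so the fingertips themselves must sit behind the nominal TCP at this opening. I'll measure how the tips move with opening.

```bash
cat > tip.py <<'E'
from h import *
s=readout.read_state();c=cams.capture('wrist');g=cv2.cvtColor(c['image'],cv2.COLOR_BGR2GRAY)
d=(g<45)
print('open',round(s['opening'],3),'z',round(s['position'][2],4))
# first dark row in each column, only region not body
tops=[(u,int(np.argmax(d[220:400,u]))+220) for u in range(150,480,8) if d[220:400,u].any()]
print(tops)
cv2.imwrite('pics/tip_%d.png'%round(100*s['opening']),c['image'])
E
python3 -m inch '[[0,0,3,0,0],[0,0,5,0,0],[0,0,5,0,0],[0,0,5,0,0],[0,0,5,0,0],[0,0,5,0,0]]' >/dev/null; python3 tip.py
python3 -m inch '[[0,0,0,0,8.7],[0,0,0,0,8.7],[0,0,0,0,8.7],[0,0,0,0,8.7],[0,0,0,0,8.7],[0,0,0,0,8.7],[0,0,0,0,8.7],[0,0,0,0,8.7],[0,0,0,0,8.7],[0,0,0,0,8.7]]' >/dev/null; python3 tip.py
python3 - <<'E'
import cv2,glob,numpy as np
fs=sorted(glob.glob('pics/tip_*.png'));print(fs)
cv2.imwrite('pics/tips.png',np.vstack([cv2.resize(cv2.imread(f)[225:405,100:520],(700,300)) for f in fs[:2]]))
E
```

```text
open 0.015 z 0.0831
[(150, 305), (158, 297), (166, 289), (174, 285), (182, 285), (190, 285), (198, 285), (206, 285), (214, 285), (222, 285), (230, 285), (238, 285), (246, 285), (254, 285), (262, 285), (270, 285), (278, 285), (286, 285), (294, 282), (302, 286), (318, 286), (326, 283), (334, 285), (342, 285), (350, 285), (358, 285), (366, 285), (374, 285), (382, 285), (390, 285), (398, 285), (406, 285), (414, 285), (422, 285), (430, 285), (438, 285), (446, 285), (454, 285), (462, 293), (470, 301), (478, 309)]
open 0.684 z 0.0843
[(150, 285), (158, 285), (166, 293), (174, 355), (182, 355), (190, 355), (198, 313), (206, 307), (214, 297), (222, 284), (230, 283), (238, 286), (382, 286), (390, 286), (398, 282), (406, 291), (414, 303), (422, 310), (430, 316), (438, 355), (446, 355), (454, 355), (462, 285), (470, 285), (478, 285)]
['pics/tip_1.png', 'pics/tip_68.png']
```

View pics/tips.png

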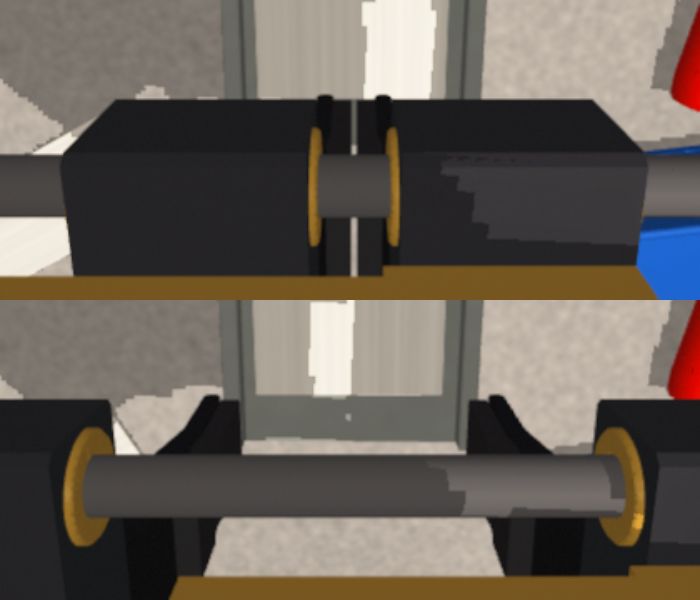

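The finger tips stay at row ~285 at either opening, and the gap in pixels puts them about 20 mm short of the nominal TCP. I'll probe for contact over the plate, farther in.

```bash
python3 -m inch '[[-0.2,3,0,0,2.5],[-0.3,6,0,0,2.5],[-0.3,6,-2,0,2.5],[-0.3,6,-4,0,2.5],[-0.3,6,-4.5,0,2.5],[-0.3,6,-4.8,0,2.5],[-0.3,6,-4.8,0,2.5]]' | egrep 'pos|^force:|open'; for i in 1 2 3 4 5 6; do python3 -m inch '[[0,0,-0.1,0,2.5],[0,0,-0.1,0,2.5]]' | egrep 'pos|^force:' ; done; python3 tip.py | head -1
python3 - <<'E'
from h import *
c=cams.capture('side')
g=cv2.cvtColor(c['image'],cv2.COLOR_BGR2GRAY)[180:230,350:400]
cols=[(350+u,180+int(np.nonzero(g[:,u]<60)[0].max())) for u in range(50) if (g[:,u]<60).any()];print(cols)
def proj(P):
    R=np.array(c['rotation']);q=R.T@(np.array(P)-c['xyz']);a=q[:2]/q[2];a=a*(1+c['k1']*(a@a));K=c['intrinsics'];return (K[:2,:2]@a+K[:2,2]).round(1)
for z in [.03,.04,.05,.055,.065]: print(z,proj([.48,-.30,z]),proj([.52,-.30,z]))
E
```

```text
position: [0.5008, -0.3004, 0.0359]
force: [-0.5, -0.1, 0.1]
opening: 0.378
position: [0.5014, -0.301, 0.036]
force: [0.4, 0.2, -0.6]
position: [0.5011, -0.3006, 0.0348]
force: [-0.3, 0.6, 0.6]
position: [0.5011, -0.3005, 0.0337]
force: [-0.1, -1.1, 2.3]
position: [0.5012, -0.3006, 0.0336]
force: [-2.0, 1.4, 7.9]
position: [0.5012, -0.3005, 0.0336]
force: [-2.8, 1.3, 14.4]
position: [0.5012, -0.3006, 0.0335]
force: [-5.0, 3.1, 20.1]
open 0.287 z 0.0335
[(350, 180), (353, 187), (354, 188), (355, 188), (356, 188), (357, 188), (358, 189), (359, 189), (360, 190), (361, 196), (362, 200), (363, 208), (364, 208), (365, 207), (366, 207), (367, 196), (368, 180), (369, 180), (370, 180), (371, 180), (372, 181), (373, 211), (374, 211), (375, 210), (376, 209), (377, 204), (378, 201), (379, 198), (380, 194), (381, 187), (382, 187), (383, 188), (384, 189), (385, 189), (386, 188), (387, 187), (388, 186), (389, 186)]
0.03 [375.1 218. ] [363.5 214.6]
0.04 [375.3 215.1] [363.7 211.7]
0.05 [375.6 212.1] [363.9 208.8]
0.055 [375.7 210.7] [364.  207.4]
0.065 [375.9 207.7] [364.2 204.4]
```

Contact comes at reported z 0.0337, so the true tips are 21 mm above the reported TCP. I'll push the plate's end with the tips at reported z ≈ 0.031 (true 0.0525).

```bash
python3 -m inch '[[0,0,2.5,0,2.5],[0.5,-4,2.5,0,2.5],[0.5,-8,2.5,0,2.5],[0.5,-10.5,2.5,0,2.5],[0.5,-10.5,1,0,2.5],[0.5,-10.5,0.12,0,2.5],[0.5,-10.5,0.12,0,2.5],[0.45,-9.5,0.12,0,2.5],[0.4,-8.7,0.12,0,2.5],[0.4,-7.9,0.12,0,2.5]]'| egrep 'pos|^force:'
python3 -m inch '[[-0.05,0.7,0,0,2.5],[-0.1,1.4,0,0,2.5],[-0.1,2,0,0,2.5],[-0.1,2,0,0,2.5]]'| egrep 'pos|^force:'
cat > pl.py <<'E'
from h import *
import sys
c=cams.capture('scene');im=c['image'];h=cv2.cvtColor(im,cv2.COLOR_BGR2HSV)
m=((h[...,2]>205)&(h[...,1]<40)).astype(np.uint8)
n,l,st,ct=cv2.connectedComponentsWithStats(m)
for i in range(1,n):
    if st[i,4]>150 and 150<ct[i][1]<320 and 140<ct[i][0]<510:
        z=float(sys.argv[1]) if len(sys.argv)>1 else .055
        k=cv2.findContours((l==i).astype(np.uint8),cv2.RETR_EXTERNAL,cv2.CHAIN_APPROX_NONE)[0][0][:,0]
        P=np.array([onz(c,q,z)[:2] for q in k]);r=cv2.minAreaRect((P*1000).astype(np.float32))
        print(ct[i].round(),st[i,4],np.round(r[0]),np.round(r[1]),round(r[2],1),'y',P[:,1].min().round(3),P[:,1].max().round(3),'x',P[:,0].min().round(3),P[:,0].max().round(3))
E
python3 pl.py
```

```text
position: [0.5048, -0.3771, 0.0317]
force: [-0.1, -0.1, -0.2]
position: [0.5039, -0.3573, 0.0318]
force: [0.6, -0.8, -0.5]
[260. 211.] 302 [ 383. -179.] [69. 47.] 45.6 y -0.208 -0.142 x 0.344 0.422
[157. 223.] 425 [ 386. -449.] [158.  40.] 32.2 y -0.508 -0.417 x 0.311 0.464
[445. 230.] 1238 [526. 311.] [212.  60.] 81.4 y 0.203 0.419 x 0.484 0.561
[246. 246.] 1379 [ 496. -223.] [ 63. 192.] 3.1 y -0.319 -0.127 x 0.459 0.532
[337. 257.] 715 [564.   7.] [75. 77.] 89.9 y -0.031 0.044 x 0.526 0.603
[457. 271.] 286 [651. 302.] [48. 52.] 72.3 y 0.276 0.327 x 0.625 0.677
```

The plate is sliding now: its front end is at y = −0.127, up from −0.148. I'll continue to about 90 mm offset.

```bash
python3 -m inch '[[-0.05,0.8,0,0,2.5],[-0.1,1.6,0,0,2.5],[-0.1,2.4,0,0,2.5],[-0.15,3.2,0,0,2.5],[-0.2,4,0,0,2.5],[-0.25,4.8,0,0,2.5],[-0.25,5.5,0,0,2.5],[-0.3,6.1,0,0,2.5],[-0.3,6.5,0,0,2.5],[-0.3,6.5,0,0,2.5]]'| egrep 'pos|^force:'
python3 -m inch '[[0,-1,0,0,2.5],[0,-1,3,0,2.5],[0,-1,6,0,5],[0,-1,8,0,8.7],[0,-1,8,0,8.7]]'| egrep 'pos|^force:'; python3 pl.py | grep '49.\.\|50.\.'
```

```text
position: [0.5005, -0.2926, 0.0313]
force: [-0.2, 0.4, 0.6]
position: [0.5031, -0.3068, 0.1154]
force: [1.0, -0.9, -0.0]
[268. 242.] 1462 [ 492. -165.] [ 65. 204.] 3.4 y -0.266 -0.062 x 0.454 0.528
```

```bash
python3 -m inch '[[-0.3,4,0,0,8.7],[-0.6,8,0,0,8.7],[-0.8,12,0,0,8.7],[-1,16,0,0,8.7],[-1.25,20,0,0,8.7],[-1.25,20.6,0,0,8.7],[-1.25,20.6,0,0,8.7],[-1.25,20.6,-3,0,8.7],[-1.25,20.6,-5,0,8.7],[-1.25,20.6,-5,0,8.7]]'
python3 - <<'E'
from h import *
s=readout.read_state();p=(np.array(s['position']),np.array(s['tcp_rot']))
c=cams.capture('wrist');g=cv2.cvtColor(c['image'],cv2.COLOR_BGR2HSV)
m=(g[...,2]>170)&(g[...,1]<30)
for r in range(120,290,20):
    u=np.nonzero(m[r])[0]
    print(r,(u.min(),u.max(),len(u),onz(c,(u.min(),r),.055,p)[:2].round(4),onz(c,(u.max(),r),.055,p)[:2].round(4)) if len(u) else None)
cv2.imwrite('pics/g1.png',c['image'])
E
python3 pl.py | grep '49.\.\|50.\.\|48.\.'
```

```text
time_s: 13.3
position: [0.4862, -0.0986, 0.0579]
tcp_rot: [[-0.05, 0.999, -0.007], [0.999, 0.051, 0.003], [0.003, -0.007, -1.0]]
force: [-0.8, -0.3, -1.1]
opening: 0.997
grasp_force: 0.0
120 (np.int64(335), np.int64(471), 137, array([ 0.4933, -0.0191]), array([ 0.5542, -0.0161]))
140 (np.int64(436), np.int64(468), 33, array([ 0.5397, -0.0255]), array([ 0.5541, -0.0247]))
160 None
180 None
200 None
220 None
240 (np.int64(337), np.int64(347), 11, array([ 0.4979, -0.0744]), array([ 0.5027, -0.0742]))
260 (np.int64(299), np.int64(354), 56, array([ 0.48  , -0.0855]), array([ 0.5069, -0.0841]))
280 (np.int64(298), np.int64(353), 56, array([ 0.4799, -0.0959]), array([ 0.5072, -0.0944]))
[251. 245.] 1070 [ 495. -207.] [ 63. 149.] 2.6 y -0.282 -0.132 x 0.46 0.528
```

```bash
python3 -m inch '[[0,0,-1.5,0,8.7],[0,0,-3,0,8.7],[0,0,-4,0,8.7],[0,0,-4.4,0,8.7],[0,0,-4.4,0,8.7]]'|egrep 'pos|force'; python3 -m inch '[[0,0,0,0,4],[0,0,0,0,4],[0,0,0,0,4],[0,0,0,0,4],[0,0,0,0,4],[0,0,0,0,4],[0,0,0,0,4],[0,0,0,0,4]]'
```

```text
position: [0.4883, -0.0986, 0.0172]
force: [0.3, 0.2, 0.3]
grasp_force: 0.0
time_s: 14.48
position: [0.4888, -0.0983, 0.0177]
tcp_rot: [[-0.052, 0.999, 0.001], [0.999, 0.052, -0.0], [-0.0, 0.001, -1.0]]
force: [0.7, 0.2, 2.2]
opening: 0.724
grasp_force: 30.0
```

Gripped: 63 mm opening and 30 N. Lifting.

```bash
python3 -m inch '[[0,0,0.5,0,4],[0,0,1.2,0,4],[0,0,2,0,4],[0,0,3,0,4],[0,0,4,0,4],[0,0,5,0,4],[0,0,6,0,4],[0,0,7,0,4],[0,0,7.5,0,4],[0,0,7.5,0,4]]'
python3 - <<'E'
from h import *
s=readout.read_state();print(np.round(s['moment'],3),np.round(s['force'],2))
E
python3 pl.py .12|grep -v '4[0-9][0-9]\. *2[0-9][0-9]\.'
python3 - <<'E'
from h import *
c=cams.capture('side');h=cv2.cvtColor(c['image'],cv2.COLOR_BGR2HSV)
m=((h[...,2]>150)&(h[...,1]<40)).astype(np.uint8)[150:300,280:450]
n,l,st,ct=cv2.connectedComponentsWithStats(m)
def proj(P):
    R=np.array(c['rotation']);q=R.T@(np.array(P)-c['xyz']);a=q[:2]/q[2];a=a*(1+c['k1']*(a@a));K=c['intrinsics'];return (K[:2,:2]@a+K[:2,2]).round(1)
for i in range(1,n):
    if st[i,4]>100:
        r=cv2.minAreaRect(np.argwhere(l==i)[:,::-1].astype(np.float32));print(st[i],cv2.boxPoints(r).round()+[280,150])
d=np.array([-.055,.998,0]);w=np.array([.998,.055,0]);g=np.array([.4885,-.098,.1295])
for drop in [0,5,10,15,25]:
    a=np.radians(drop);e=np.array([d[0]*np.cos(a),d[1]*np.cos(a),np.sin(a)])
    print(drop,[proj(g+e*t+w*s) for t in(.035,-.185) for s in(-.032,.032)])
cv2.imwrite('pics/sl.png',c['image'])
E
```

```text
time_s: 15.32
position: [0.4893, -0.0986, 0.094]
tcp_rot: [[-0.052, 0.999, 0.003], [0.999, 0.052, -0.001], [-0.001, 0.003, -1.0]]
force: [0.5, -0.1, -1.5]
opening: 0.726
grasp_force: 30.0
[ 0.109 -0.101 -0.036] [ 0.54 -0.09 -1.47]
[247. 220.] 1790 [ 430. -213.] [181. 150.] 4.0 y -0.283 -0.134 x 0.341 0.525
[162. 224.] 738 [ 437. -425.] [146.  43.] 32.6 y -0.482 -0.37 x 0.366 0.509
[336. 257.] 699 [605.  -2.] [71. 69.] 0.0 y -0.037 0.033 x 0.57 0.641
[  0   2  29  18 167] [[278. 164.]
 [306. 150.]
 [309. 155.]
 [280. 169.]]
[  6   5  36  19 206] [[286. 170.]
 [320. 153.]
 [322. 158.]
 [288. 175.]]
[  76   36   70  104 2781] [[347. 195.]
 [397. 182.]
 [425. 289.]
 [374. 302.]]
[   0   47  102  103 5220] [[280. 299.]
 [280. 197.]
 [381. 197.]
 [381. 299.]]
[ 88 122  35  19 308] [[368. 281.]
 [397. 269.]
 [402. 281.]
 [373. 294.]]
0 [array([344.8, 221.6]), array([322.8, 215.7]), array([379.2, 190.9]), array([359.2, 186.2])]
5 [array([344.9, 220.5]), array([322.8, 214.6]), array([378.7, 196. ]), array([358.9, 191.3])]
10 [array([345. , 219.4]), array([322.9, 213.5]), array([378. , 201.2]), array([358.3, 196.5])]
15 [array([345.2, 218.3]), array([323. , 212.3]), array([377.1, 206.5]), array([357.5, 201.7])]
25 [array([345.7, 215.9]), array([323.5, 210. ]), array([374.9, 217.1]), array([355.4, 212.1])]
```

Run:
```python
import cv2,numpy as np
g=cv2.imread('pics/sl.png',0)
for r in range(176,232,3): print(r,g[r,318:392:3])
```

```text
176 [ 58  83  91  72  56  46  46  45  45  46  44  45  45  44  43  59  85  94
 137 139 139 140 141 137 140]
179 [ 63  68  73  70  60  45  46  46  45  45  45  45  45  44  44  55  96  76
 138 138 137 141 141 141 138]
182 [108  72  60  59  61  57  48  46  45  45  46  44  46  44  46  57  56  56
  57  67  66 117 136 138 140]
185 [108 127 136 133 118  85  60  60  59  56  49  47  46  52  57  57  57  57
  56  56  62 105 133 144 142]
188 [ 67  67  88  57  67 115 128 137 120  70  59  60  59  60  57  58  58  57
  65  56  53 172 185 184 184]
191 [ 61 111 120 124 134  87  87  88  91  87  87  77  59  58  58  66  80  74
  60  53 115 182 183 182 182]
194 [ 71  65  49  54 107  93  97  96  94  87  71  58  57  59  58  57  59  60
  49  45 183 180 181 181 182]
197 [128 157  47  46 117  87  87  86  90  92  61  60  60  58  91  51  47  46
  45  46 172 180 180 180 182]
200 [176 181  48  54  54 108 111 107 105 216  60  60  61  87  97  69  47  46
  45 160 172 180 181 180 181]
203 [181 180  59  57  55 107 103 138 220 220 216 150  58  62 182 132  53  45
 157 162 162 163 162 164 167]
206 [180 181  77  56  59  96 1
[... 232 characters left out ...]
  52  48 153 164 163 162 163
 163 163 163 161 120 120 178]
215 [180 146 143 162 194 224 224 164 163 165 166  53  48 166 149 116 116 138
 158 165 143 120 122 120 181]
218 [175 182 181 175 185 163 164 164 165 164 166  52  49 151 118 118 117 117
 117 116 114 122 127 118 154]
221 [182 183 183 184 184 181 178 175 171 166 162  52  65 119 119 119 119 118
 117 113 121 126 125 116 129]
224 [181 180 182 184 185 185 173 122 164 168 168  81 119 118 119 119 119 116
 113 125 129 130 129 128 129]
227 [182 182 182 182 183 171 116 166 167 166 126 118 118 119 119 119 116 114
 125 130 130 130 129 128 181]
230 [182 182 183 184 183 120 167 166 166 125 117 118 119 119 120 118 113 124
 129 129 128 128 129 179 183]
```

Run:
```python
from h import *
c=cams.capture('wrist');cv2.imwrite('pics/wl.png',c['image']);T=np.linalg.inv(np.array(c['tool_from_camera']));K=c['intrinsics']
def pj(p):
    q=T@[*p,1];return (K@(q[:3]/q[2]))[:2].round(1)
for drop in [0,5,10,15,25]:
    a=np.radians(drop);z0=-.0358-.0025
    print(drop,[pj((.036*np.cos(a)-.0025*np.sin(a)*0,s,z0-.036*np.sin(a))) for s in(-.032,.032)])
g=cv2.cvtColor(c['image'],cv2.COLOR_BGR2GRAY)
for r in range(150,300,6): print(r,g[r,210:420:10])
```

```text
0 [array([224.6, 234.5]), array([394.9, 234.5])]
5 [array([222.8, 236.8]), array([396.6, 236.8])]
10 [array([221. , 239.9]), array([398.3, 239.9])]
15 [array([219.2, 243.9]), array([400. , 243.9])]
25 [array([215.7, 254.3]), array([403.3, 254.3])]
150 [111 111 111  42  49 169 165 162 160 170 168 162 165 160 167 165 167 174
 170 170 174]
156 [111 109  24  35  23 169 165 171 164 168 165 164 168 163 171 164 171 170
 172 170 172]
162 [109  23  23  24 158 168 169 166 168 167 163 161 160 160 163 160 171 168
 166 175 169]
168 [ 25  24  23  15 109 168 166 169 167 173 162 163 166 165 161 171 172 171
 169 170 178]
174 [ 24  22  18 108 110 165 174 170 164 142 144 167 171 108 109 146 149 172
 173 169 177]
180 [ 22  85 111 113 109 145 169 161 163 107 106 109 106 107 111 108 115 166
 173 176 166]
186 [111 114 113 116 113 113 110 106 114 107 110 113 115 109 109 110 111 169
 173 169 176]
192 [113 116 113 110 107 108 109 106 112 109 108 109 105 104 111 112 110 167
 168 170 169]
198 [111 110 110 113 109 111 110 108 115 110 111 107 111 110 113 109 107 167
 164 167 167]
204 [108 113 113 110 108 112 108 
[... 722 characters left out ...]
0 153 155 153 153 153 156 156 151 156 151 150 156
 147 166 167]
258 [115 105 151 151 154 159 153 156 154 153 153 155 156 150 156 150 150 156
 147 171 165]
264 [113 110 140 151 154 160 154 156 153 153 153 156 156 151 156 150 150 154
 148 161 164]
270 [111 111 126 151 153 160 153 156 153 152 153 155 155 151 156 150 149 155
 148 170 167]
276 [170 167 128 151 153 160 153 156 153 153 153 236 236 233 237 149 150 153
 147 168 178]
282 [167  63 114 151 153 159 154 156 153 153 153 236 237 234 237 149 149 152
 148  36 166]
288 [163  14  30 151 153 159 154 156 153 153 153 236 236 234 237 150 149 151
 147  10 105]
294 [100  13  21 151 152 159 154 156 153 152 154 236 236 235 237 147 148 151
 148  21  13]
```

The front edge is at row 233 across columns 226–395, so the plate is level with 36 mm ahead of the grip. Next, over to the bearers.

```bash
python3 -m inch '[[1.2,1.2,0,-0.3,4],[3,3,0,-0.8,4],[5,5,0,-1.2,4],[7.2,7.2,0,-1.6,4],[9.4,9.4,0,-2,4],[11.6,11.6,0,-2.5,4],[13.6,13.6,0,-3,4],[15,15,0,-3,4],[15.7,15.7,0,-3,4],[15.7,15.7,0,-3,4]]'; python3 -m inch '[[0,0,-1,0,4],[0,0,-2.2,0,4],[0,0,-3.4,0,4],[0,0,-4.5,0,4],[0,0,-5.4,0,4],[0,0,-6,0,4],[0,0,-6.4,0,4],[0,0,-6.4,0,4]]'; python3 pl.py .065
```

```text
time_s: 16.3
position: [0.6462, 0.0604, 0.0914]
tcp_rot: [[-0.002, 1.0, -0.0], [1.0, 0.002, 0.0], [0.0, -0.0, -1.0]]
force: [-0.0, -0.6, -2.1]
opening: 0.724
grasp_force: 30.0
time_s: 16.97
position: [0.6446, 0.0586, 0.0272]
tcp_rot: [[0.001, 1.0, -0.002], [1.0, -0.001, 0.0], [0.0, -0.002, -1.0]]
force: [0.7, 0.2, -1.9]
opening: 0.73
grasp_force: 30.0
[248. 204.] 691 [ 360. -210.] [156.  46.] 44.0 y -0.277 -0.142 x 0.29 0.427
[162. 224.] 743 [ 393. -443.] [156.  45.] 32.6 y -0.504 -0.385 x 0.317 0.468
[445. 230.] 1230 [533. 307.] [210.  60.] 81.4 y 0.201 0.413 x 0.492 0.568
[329. 257.] 344 [570. -11.] [41. 76.] 89.3 y -0.031 0.01 x 0.533 0.608
[456. 271.] 278 [657. 297.] [48. 51.] 72.3 y 0.272 0.321 x 0.631 0.682
[319. 285.] 1365 [645. -50.] [ 63. 152.] 0.8 y -0.125 0.027 x 0.613 0.678
```

```bash
python3 -m inch '[[0,0,-0.3,0,4],[0,0,-0.6,0,4],[0,0,-0.85,0,4],[0,0,-0.85,0,4]]'|egrep 'pos|^force'; python3 -m inch '[[0,0,-0.1,0,4],[0,0,-0.1,0,4]]'|egrep 'pos|^force'; python3 -m inch '[[0,0,-0.1,0,4],[0,0,-0.1,0,4]]'|egrep 'pos|^force'
```

```text
position: [0.6454, 0.0588, 0.0198]
force: [0.4, 0.1, -1.9]
position: [0.6455, 0.0589, 0.019]
force: [-0.2, 0.5, -1.0]
position: [0.6455, 0.0589, 0.0181]
force: [0.1, 1.0, -1.2]
```

```bash
python3 -m inch '[[0,0,-0.1,0,4],[0,0,-0.1,0,4]]'|egrep 'pos|^force'; python3 -m inch '[[0,0,-0.07,0,4],[0,0,-0.07,0,4]]'|egrep 'pos|^force'
```

```text
position: [0.6456, 0.0589, 0.018]
force: [-2.6, 0.8, 3.3]
position: [0.6456, 0.0589, 0.0178]
force: [-2.2, -0.3, 7.2]
```

Contact with the bearers. Releasing, then rising clear.

```bash
python3 -m inch '[[0,0,0.08,0,7],[0,0,0.08,0,8.7],[0,0,0.08,0,8.7],[0,0,0.08,0,8.7],[0,0,0.08,0,8.7],[0,0,0.08,0,8.7],[0,0,0.08,0,8.7]]'; python3 -m inch '[[0,0,2,0,8.7],[0,0,4,0,8.7],[0,0,7,0,8.7],[0,0,10,0,8.7],[0,4,12,0,8.7],[0,8,12,0,8.7],[0,12,12,0,8.7],[0,14,12,0,8.7],[0,14,12,0,8.7]]'|egrep 'pos|^force'; python3 pl.py .055|tail -2;python3 pl.py .005|grep '1[59][0-9]\. *2'
```

```text
time_s: 18.6
position: [0.6453, 0.0588, 0.0168]
tcp_rot: [[0.001, 1.0, -0.0], [1.0, -0.001, -0.0], [-0.0, -0.0, -1.0]]
force: [0.2, 0.1, 0.7]
opening: 0.994
grasp_force: 0.0
position: [0.6447, 0.204, 0.1373]
force: [0.4, 0.3, -0.9]
[457. 271.] 257 [654. 301.] [50. 44.] 81.1 y 0.276 0.327 x 0.633 0.677
[333. 285.] 1976 [645. -15.] [ 65. 220.] 0.1 y -0.125 0.094 x 0.612 0.677
```

Plate lies at (0.645, −0.0155), aligned. Going to its middle.

```bash
python3 -m inch '[[0,-4,0,0,8.7],[0,-8,0,0,8.7],[0,-12,0,0,8.7],[0,-16,0,0,8.7],[0,-20,0,0,8.7],[0,-21.4,0,0,8.7],[0,-21.4,0,0,8.7],[0,-21.4,-3,0,8.7],[0,-21.4,-5,0,8.7],[0,-21.4,-6,0,8.7]]'|egrep 'pos|^force'; python3 -m inch '[[0,0,-2,0,8.7],[0,0,-4,0,8.7],[0,0,-5.5,0,8.7],[0,0,-6,0,8.7],[0,0,-6,0,8.7]]'|egrep 'pos|^force'; python3 -m inch '[[0,0,0,0,4],[0,0,0,0,4],[0,0,0,0,4],[0,0,0,0,4],[0,0,0,0,4],[0,0,0,0,4],[0,0,0,0,4],[0,0,0,0,4]]'
```

```text
position: [0.6431, -0.0147, 0.0744]
force: [-0.3, -0.4, 0.5]
position: [0.6442, -0.0143, 0.0157]
force: [0.1, 0.3, 0.1]
time_s: 21.37
position: [0.6459, -0.0153, 0.018]
tcp_rot: [[0.001, 1.0, 0.001], [1.0, -0.001, -0.0], [-0.0, 0.001, -1.0]]
force: [-0.6, 0.3, 6.2]
opening: 0.724
grasp_force: 30.0
```

Gripped in the middle. Before carrying it, I'll refine the carton pose by fitting a box silhouette in both cameras' first pictures.

Run:
```python
from h import *
from scipy.optimize import minimize
def proj(c,P):
    q=(P-c['xyz'])@np.array(c['rotation']);a=q[:,:2]/q[:,2:];a=a*(1+c['k1']*(a**2).sum(1,keepdims=True));return a@np.array(c['intrinsics'])[:2,:2].T+np.array(c['intrinsics'])[:2,2]
data=[]
for n,(u0,u1,v0,v1) in [('scene',(390,503,203,258)),('side',(158,297,288,390))]:
    c=cams.capture(n);im=cv2.imread(f'pics/{n}0.png');h=cv2.cvtColor(im,cv2.COLOR_BGR2HSV).astype(int)
    m=((h[...,1]>85)&(h[...,0]<25));k=np.zeros_like(m);k[v0:v1,u0:u1]=m[v0:v1,u0:u1]
    nn,l,st,_=cv2.connectedComponentsWithStats(k.astype(np.uint8));
    pts=np.argwhere(np.isin(l,[i for i in range(1,nn) if st[i,4]>60]))[:,::-1]
    hull=cv2.convexHull(pts.astype(np.float32));print(n,pts.min(0),pts.max(0),len(pts));data.append((c,hull))
B=np.array([[a,b,z] for a in(-.123,.123) for b in(-.045,.045) for z in(0,.045)])
def iou(c,hull,x):
    t=x[2];d=np.array([np.sin(t),np.cos(t)]);w=np.array([np.cos(t),-np.sin(t)])
    P=np.c_[np.array(x[:2])+B[:,:1]*d+B[:,1:2]*w,B[:,2]]
    H=cv2.convexHull(proj(c,P).astype(np.float32));I=cv2.intersectConvexConvex(H,hull)[0];return I/(cv2.contourArea(H)+cv2.contourArea(hull)-I)
for S in ([0],[1],[0,1]):
    f=lambda y:-sum(iou(*data[i],[y[0]/10,y[1]/10,y[2]/10]) for i in S)
    r=minimize(f,[5.04,3.24,1.4],method='Nelder-Mead',options=dict(initial_simplex=[[5.04,3.24,1.4],[5.2,3.24,1.4],[5.04,3.4,1.4],[5.04,3.24,2.2]]))
    print(S,r.x/10,np.degrees(r.x[2]/10),-r.fun/len(S))
```

```text
scene [390 203] [494 248] 1653
side [158 292] [284 387] 3337
[0] [0.5016829  0.32501959 0.15225555] 8.723600533934034 0.8387682898736093
[1] [0.50342056 0.32715771 0.13660731] 7.827022588316193 0.6710801399337913
[0, 1] [0.50186739 0.32621829 0.15224362] 8.722916934208893 0.7481299821654832
```

```bash
python3 -m inch '[[0,0,0.5,0,4],[0,0,1.3,0,4],[0,0,2.3,0,4],[0,0,3.5,0,4],[0,0,5,0,4],[0,0,6.5,0,4],[0,0,8,0,4],[0,0,9,0,4],[0,0,9.5,0,4],[0,0,9.5,0,4]]'
```

```text
time_s: 22.3
position: [0.6464, -0.0154, 0.1139]
tcp_rot: [[0.001, 1.0, 0.003], [1.0, -0.001, -0.001], [-0.001, 0.003, -1.0]]
force: [0.1, 0.5, -1.7]
opening: 0.726
grasp_force: 30.0
```

```bash
python3 -m inch '[[-0.5,1,0,-0.5,4],[-1.3,3,0,-1.2,4],[-2.4,5.5,0,-2,4],[-3.5,8.2,0,-2.8,4],[-4.6,11,0,-3.6,4],[-5.8,13.8,0,-4.4,4],[-7,16.6,0,-5.2,4],[-8.2,19.4,0,-6,4],[-9.4,22.2,0,-6.8,4],[-10.5,25,0,-7.4,4]]'|egrep 'pos|^force'; python3 -m inch '[[-1.2,2.8,0,-0.4,4],[-2.2,5.2,0,-0.8,4],[-3,7.2,0,-0.8,4],[-3.5,8.4,0,-0.8,4],[-3.8,9.05,0,-0.8,4],[-3.8,9.05,0,-0.8,4],[-3.8,9.05,0,-0.8,4]]'
python3 - <<'E'
from h import *
s=readout.read_state();p=(np.array(s['position']),np.array(s['tcp_rot']));print(p[0],np.degrees(np.arctan2(p[1][0,0],p[1][1,0])))
c=cams.capture('wrist');cv2.imwrite('pics/wc.png',c['image'])
h=cv2.cvtColor(c['image'],cv2.COLOR_BGR2HSV).astype(int)
m=(h[...,1]>75)&(h[...,0]<25)&(h[...,2]>60)
W=p[1]
for r in range(20,290,15):
    u=np.nonzero(m[r])[0]
    if len(u)<2: continue
    g=np.split(u,np.nonzero(np.diff(u)>2)[0]+1);g=[x for x in g if len(x)>2]
    # tool-frame y,x of each run end on rim plane z=.045
    print(r,[(int(x[0]),int(x[-1]),*[tuple(((W.T@(onz(c,(e,r),.045,p)-p[0]))[:2]*1000).round()) for e in (x[0]-.5,x[-1]+.5)]) for x in g])
E
```

```text
position: [0.5376, 0.2364, 0.1108]
force: [-0.2, 0.2, -2.5]
time_s: 23.72
position: [0.5022, 0.3248, 0.1116]
tcp_rot: [[0.143, 0.99, -0.001], [0.99, -0.143, -0.001], [-0.001, -0.0, -1.0]]
force: [0.3, -0.6, -1.0]
opening: 0.727
grasp_force: 30.0
[0.50221817 0.32480685 0.11163043] 8.216168876874175
20 [(537, 639, (np.float64(136.0), np.float64(128.0)), (np.float64(136.0), np.float64(187.0)))]
35 [(535, 639, (np.float64(129.0), np.float64(128.0)), (np.float64(129.0), np.float64(188.0)))]
50 [(533, 639, (np.float64(121.0), np.float64(128.0)), (np.float64(121.0), np.float64(190.0)))]
65 [(531, 639, (np.float64(113.0), np.float64(128.0)), (np.float64(113.0), np.float64(192.0)))]
80 [(529, 639, (np.float64(105.0), np.float64(128.0)), (np.float64(105.0), np.float64(193.0)))]
95 [(527, 639, (np.float64(96.0), np.float64(128.0)), (np.float64(96.0), np.float64(195.0)))]
110 [(525, 639, (np.float64(88.0), np.float64(128.0)), (np.float64(88.0), np.float64(197.0)))]
125 [(523, 639, (np.float64(79.0), np.float64(128.0)), (np.float64(79.0), np.float64(199.0)))]
140 [(521, 639, (np.float64(71.0), np.float64(128.0)), (np.float64(71.0), np.float64(200.0)))]
155 [(518, 639, (np.float64(62.0), np.float64(127.0)), (np.float64(62.0), np.float64(202.0)))]
170 [(516, 639, (np.float64(53.0), np.float64(127.0)), (np.float64(53.0), np.float64(204.0)))]
185 [(632, 639, (np.float64(43.0), np.float64(201.0)), (np.float64(43.0), np.float64(206.0)))]
```

The held plate hides the carton from the wrist camera. I'll redo the fit with cleaner masks from the first pictures.

Run:
```python
from h import *
from scipy.optimize import minimize
def proj(c,P):
    q=(P-c['xyz'])@np.array(c['rotation']);a=q[:,:2]/q[:,2:];a=a*(1+c['k1']*(a**2).sum(1,keepdims=True));return a@np.array(c['intrinsics'])[:2,:2].T+np.array(c['intrinsics'])[:2,2]
data=[]
for n,(u0,u1,v0,v1) in [('scene',(398,497,211,252)),('side',(165,287,292,384))]:
    c=cams.capture(n);im=cv2.imread(f'pics/{n}0.png');h=cv2.cvtColor(im,cv2.COLOR_BGR2HSV).astype(int)
    m=((h[...,1]>95)&(h[...,0]<22)&(h[...,2]>60));k=np.zeros_like(m);k[v0:v1,u0:u1]=m[v0:v1,u0:u1]
    if n=='side':
        k[:335,:205]&=((np.indices(k.shape)[0]+0.62*np.indices(k.shape)[1])>438)[:335,:205]
    nn,l,st,_=cv2.connectedComponentsWithStats(k.astype(np.uint8));
    print(n,[list(map(int,x)) for x in st[1:] if x[4]>60])
    pts=np.argwhere(np.isin(l,[i for i in range(1,nn) if st[i,4]>60]))[:,::-1]
    hull=cv2.convexHull(pts.astype(np.float32));print(cv2.approxPolyDP(hull,2,True)[:,0].astype(int).tolist());data.append((c,hull))
B=np.array([[a,b,z] for a in(-.123,.123) for b in(-.045,.045) for z in(0,.045)])
def iou(c,hull,x,out=False):
    t=x[2];d=np.array([np.sin(t),np.cos(t)]);w=np.array([np.cos(t),-np.sin(t)])
    P=np.c_[np.array(x[:2])+B[:,:1]*d+B[:,1:2]*w,B[:,2]]
    H=cv2.convexHull(proj(c,P).astype(np.float32))
    if out: print('  model',H[:,0].round().tolist())
    I=cv2.intersectConvexConvex(H,hull)[0];return I/(cv2.contourArea(H)+cv2.contourArea(hull)-I)
for S in ([0],[1],[0,1]):
    f=lambda y:-sum(iou(*data[i],[y[0]/10,y[1]/10,y[2]/10]) for i in S)
    r=minimize(f,[5.04,3.24,1.4],method='Nelder-Mead',options=dict(initial_simplex=[[5.04,3.24,1.4],[5.2,3.24,1.4],[5.04,3.4,1.4],[5.04,3.24,2.2]]))
    print(S,r.x/10,np.degrees(r.x[2]/10),-r.fun/len(S));[iou(*data[i],r.x/10,True) for i in S]
```

```text
scene [[399, 213, 96, 36, 1562]]
[[494, 239], [489, 247], [402, 248], [399, 221], [401, 214], [487, 213]]
side [[165, 292, 120, 92, 2917]]
[[283, 308], [283, 325], [201, 383], [188, 383], [168, 365], [165, 356], [167, 346], [256, 292]]
[0] [0.50219501 0.32597512 0.14282173] 8.183082504195468 0.9712838703904217
  model [[495.0, 238.0], [489.0, 248.0], [402.0, 248.0], [398.0, 223.0], [401.0, 213.0], [487.0, 212.0]]
[1] [0.50312627 0.32719074 0.13817298] 7.916728658728923 0.9756011684021744
  model [[285.0, 324.0], [194.0, 388.0], [167.0, 364.0], [163.0, 348.0], [256.0, 291.0], [284.0, 308.0]]
[0, 1] [0.5026851  0.32609757 0.13490443] 7.729454300723274 0.9714431887825836
  model [[495.0, 238.0], [490.0, 248.0], [402.0, 249.0], [398.0, 223.0], [401.0, 213.0], [487.0, 212.0]]
  model [[285.0, 323.0], [194.0, 388.0], [168.0, 364.0], [163.0, 348.0], [257.0, 291.0], [285.0, 308.0]]
```

```bash
python3 -m inch '[[0,0.1,-1,0,4],[0,0.1,-2,0,4],[0,0.1,-3,0,4],[0,0.1,-4,0,4],[0,0.1,-5,0,4],[0,0.1,-6,0,4],[0,0.1,-7,0,4],[0,0.1,-7.7,0,4],[0,0.1,-8,0,4],[0,0.1,-8,0,4]]'; python3 -m inch '[[0,0,-0.5,0,4],[0,0,-1,0,4],[0,0,-1.5,0,4],[0,0,-2,0,4],[0,0,-2.3,0,4],[0,0,-2.6,0,4],[0,0,-2.8,0,4],[0,0,-2.8,0,4]]'
```

```text
time_s: 24.7
position: [0.5018, 0.3261, 0.031]
tcp_rot: [[0.143, 0.99, -0.002], [0.99, -0.143, -0.001], [-0.001, -0.002, -1.0]]
force: [-1.1, 0.9, -1.5]
opening: 0.728
grasp_force: 30.0
time_s: 25.37
position: [0.5021, 0.3262, 0.0036]
tcp_rot: [[0.143, 0.99, -0.001], [0.99, -0.143, -0.0], [-0.0, -0.001, -1.0]]
force: [1.2, -0.5, -1.6]
opening: 0.728
grasp_force: 30.0
```

```bash
python3 -m inch '[[0,0,-0.3,0,4],[0,0,-0.6,0,4],[0,0,-0.8,0,4],[0,0,-0.9,0,4],[0,0,-0.9,0,4]]'|egrep 'pos|^force'; for i in 1 2 3; do python3 -m inch '[[0,0,-0.1,0,4],[0,0,-0.1,0,4]]'|egrep 'pos|^force'; done
```

```text
position: [0.5031, 0.3266, 0.0015]
force: [-11.1, -4.4, 37.1]
position: [0.5031, 0.3266, 0.0014]
force: [-11.7, -5.7, 42.4]
position: [0.5032, 0.3266, 0.0012]
force: [-13.0, -6.5, 45.8]
position: [0.5032, 0.3267, 0.001]
force: [-14.0, -5.7, 51.1]
```

Early contact: probably a fingertip on the edge of the stack, 10 mm too high for the plate. I'll back off and measure the stack's lateral position.

```bash
python3 -m inch '[[0,0,1,0,4],[0,0,2.2,0,4],[0,0,2.2,0,4]]'|egrep 'pos|^force|open'
python3 - <<'E'
from h import *
c=cams.capture('scene');im=cv2.imread('pics/scene0.png')
t=np.radians(8);C=np.array([.5027,.3262]);d=np.array([np.sin(t),np.cos(t)]);w=np.array([np.cos(t),-np.sin(t)])
def proj(c,P):
    q=(P-c['xyz'])@np.array(c['rotation']);a=q[:2]/q[2];a=a*(1+c['k1']*(a@a));K=np.array(c['intrinsics']);return K[:2,:2]@a+K[:2,2]
# resample z=.024 plane in carton frame: columns = across offset (w), per along-offset
g=cv2.cvtColor(im,cv2.COLOR_BGR2GRAY).astype(np.float32)
def smp(a,b,z):
    u,v=proj(c,np.array([*(C+a*d+b*w),z]));return int(cv2.getRectSubPix(g,(1,1),(float(u),float(v)))[0,0])
bs=np.arange(-.056,.057,.004);print('b',(bs*1000).astype(int))
for a in(-.09,-.06,-.02,0,.02,.06,.09): print(int(a*1000),[smp(a,b,.024) for b in bs])
aa=np.arange(-.128,.129,.004);print((aa*1000).astype(int));print([smp(a,0,.024) for a in aa])
E
```

```text
position: [0.5043, 0.3272, 0.0166]
force: [0.5, 1.1, -1.9]
opening: 0.724
b [-56 -52 -48 -44 -40 -36 -32 -28 -24 -20 -16 -12  -8  -4   0   3   7  11
  15  19  23  27  31  35  39  43  47  51  55]
-90 [151, 118, 110, 110, 109, 106, 129, 192, 214, 212, 212, 209, 209, 210, 209, 208, 210, 211, 210, 212, 200, 162, 127, 109, 110, 110, 110, 110, 110]
-60 [149, 119, 110, 111, 111, 106, 127, 187, 213, 211, 212, 210, 208, 210, 209, 208, 209, 209, 210, 212, 195, 165, 133, 111, 111, 112, 112, 110, 109]
-20 [156, 155, 154, 156, 154, 151, 167, 200, 211, 212, 213, 213, 211, 211, 212, 211, 211, 209, 209, 209, 208, 213, 212, 169, 152, 125, 147, 161, 158]
0 [153, 155, 156, 155, 155, 154, 177, 212, 210, 210, 215, 214, 210, 211, 214, 211, 211, 211, 211, 210, 209, 213, 213, 165, 138, 128, 152, 161, 157]
20 [155, 154, 154, 156, 154, 152, 173, 208, 212, 212, 215, 215, 211, 213, 214, 212, 212, 211, 211, 211, 210, 211, 201, 174, 171, 161, 159, 162, 158]
60 [148, 116, 109, 111, 109, 100, 157, 228, 213, 213, 217, 216, 212, 214, 216, 214, 214, 211, 213, 215, 195, 159, 132, 107, 111, 111, 109, 111, 109]
90 [152, 111, 110, 110, 110, 104, 144, 214, 216, 216, 216, 215, 212, 214, 216, 214, 214, 211, 214, 217, 203, 162, 131, 109, 111, 112, 111, 111, 110]
[-128 -124 -120 -115 -111 -107 -103  -99  -95  -91  -87  -83  -79  -75
  -71  -67  -63  -59  -55  -51  -47  -43  -39  -35  -31  -27  -23  -19
  -15  -11   -7   -3    0    4    8   12   16   20   24   28   32   36
   40   44   48   52   56   60   64   68   72   76   80   84   88   92
   96  100  104  108  112  116  120  124  128]
[95, 77, 102, 166, 172, 208, 210, 209, 210, 209, 209, 209, 208, 208, 210, 209, 209, 209, 210, 210, 210, 210, 211, 211, 211, 211, 212, 212, 213, 212, 213, 212, 214, 214, 214, 214, 214, 214, 214, 215, 214, 214, 215, 216, 216, 216, 216, 216, 216, 217, 216, 217, 216, 217, 216, 216, 215, 216, 220, 181, 77, 80, 79, 84, 142]
```

```bash
python3 -m inch '[[0.15,0,0,0,4],[0.15,0,0,0,4],[0.15,0,-0.5,0,4],[0.15,0,-1,0,4],[0.15,0,-1.2,0,4],[0.15,0,-1.3,0,4],[0.15,0,-1.3,0,4],[0.15,0,-1.3,0,4]]'|egrep 'pos|^force'; for i in 1 2 3; do python3 -m inch '[[0,0,-0.1,0,4],[0,0,-0.1,0,4]]'|egrep 'pos|^force'; python3 -c "
from h import *
print(np.round(readout.read_state()['moment'],2))"; done
```

```text
position: [0.5038, 0.3262, 0.0021]
force: [-4.6, -1.5, 11.5]
position: [0.504, 0.3263, 0.0018]
force: [-4.0, -1.5, 16.5]
[-0.47  0.17 -0.11]
position: [0.5048, 0.3266, 0.0005]
force: [-1.4, -1.0, 12.2]
[-0.21  0.27  0.03]
position: [0.5048, 0.3267, -0.0004]
force: [-0.5, -2.1, 12.8]
[-0.15  0.22  0.02]
```

It's now moving down with about 12 N of rubbing. I'll continue carefully, with another small shift the same way.

```bash
for i in 1 2 3; do python3 -m inch '[[0.03,0,-0.1,0,4],[0.03,0,-0.15,0,4]]'|egrep 'pos|^force|open'; python3 -c "
from h import *
print(np.round(readout.read_state()['moment'],2))"; done
```

```text
position: [0.5048, 0.3268, -0.0014]
force: [-3.5, -1.6, 18.1]
opening: 0.73
[-0.16  0.57  0.06]
position: [0.5049, 0.3269, -0.0025]
force: [-4.2, 0.0, 21.2]
opening: 0.731
[-0.08  0.78  0.09]
position: [0.5049, 0.327, -0.0037]
force: [-5.3, -0.6, 22.4]
opening: 0.733
[-0.09  0.97  0.06]
```

```bash
for i in 1 2 3; do python3 -m inch '[[-0.06,0,0,0,4],[-0.06,0,-0.1,0,4]]'|egrep 'pos|^force|open'; python3 -c "
from h import *
print(np.round(readout.read_state()['moment'],2))"; done
python3 - <<'E'
from h import *
c=cams.capture('wrist');cv2.imwrite('pics/wd.png',c['image']);g=cv2.cvtColor(c['image'],cv2.COLOR_BGR2GRAY)
for r in range(222,290,4): print(r,g[r,214:406:8])
E
```

```text
position: [0.5049, 0.3271, -0.0043]
force: [-4.5, -0.5, 23.6]
opening: 0.73
[-0.15  0.86  0.12]
position: [0.5049, 0.3272, -0.0051]
force: [-3.6, -1.1, 26.0]
opening: 0.731
[-0.13  0.77  0.11]
position: [0.505, 0.3272, -0.0058]
force: [-4.0, -1.7, 26.6]
opening: 0.732
[-0.22  0.69  0.08]
222 [ 84  75 233 229 229 231 233 233 233 232 232 234 234 232 231 235 236 237
 232 227 232 235 229 113]
226 [ 85  74 232 230 229 230 233 233 233 232 232 234 233 232 231 235 236 237
 232 227 233 235 229 120]
230 [ 71 110 230 179 229 231 233 233 233 232 231 233 233 232 231 235 236 236
 232 228 233 206 149 122]
234 [ 71 111 156 156 177 157 233 232 233 232 231 233 233 231 231 234 235 236
 200 148 153 156 149 121]
238 [111 112 155 156 154 157 233 232 233 233 231 233 233 231 231 235 236 236
 220 149 154 156 150 120]
242 [113 115 153 156 154 157 159 158 233 232 201 157 157 231 218 156 158 236
 231 148 153 155 149 117]
246 [112 116 151 157 154 157 158 158 158 157 154 157 156 153 152 157 157 158
 153 149 153 155 149 113]
250 [110 116 150 156 153 157 158 158 159 157 154 156 156 153 152 156 158 158
 152 149 154 
[... 239 characters left out ...]
 153 159 158 157 157 156 153 157 156 154 153 156 159 157
 152 149 153 154 151 112]
266 [109 113 128 157 153 158 157 157 157 157 153 157 156 153 152 156 159 157
 152 150 153 155 150 112]
270 [108 114 130 157 152 158 158 157 157 157 153 156 156 153 152 157 158 157
 153 150 153 154 150 112]
274 [109 115 121 157 153 158 158 156 157 156 153 156 154 153 153 156 158 157
 153 150 153 155 149 111]
278 [111 115 116 156 152 159 159 156 157 157 153 155 155 153 152 156 158 209
 153 150 152 155 149 111]
282 [111  28 109 155 152 158 158 156 157 155 153 155 155 152 221 234 236 235
 153 149 153 155 149  75]
286 [ 88  13  23 156 152 158 157 155 157 156 153 155 154 231 230 233 235 233
 152 150 154 155 149  21]
```

```bash
python3 - <<'E'
import cv2,numpy as np
for f in ['wc','wd']:
    g=cv2.imread(f'pics/{f}.png',0).astype(int)
    for r in (60,120,180,246):
        L=np.abs(np.diff(g[r,190:300]));R=np.abs(np.diff(g[r,340:430]))
        print(f,r,[190+i for i in np.nonzero(L>18)[0]],[340+i for i in np.nonzero(R>18)[0]])
E
python3 -m inch '[[0,0,-0.1,0,4],[0,0,-0.1,0,4]]'|egrep 'pos|^force|open';python3 -m inch '[[0,0,-0.1,0,4],[0,0,-0.1,0,4]]'|egrep 'pos|^force|open'
```

```text
wc 60 [np.int64(218), np.int64(219)] [np.int64(404)]
wc 120 [np.int64(215), np.int64(216), np.int64(221), np.int64(222)] [np.int64(401)]
wc 180 [np.int64(199), np.int64(200), np.int64(219), np.int64(220), np.int64(224), np.int64(225), np.int64(226)] [np.int64(397), np.int64(398)]
wc 246 [np.int64(229)] []
wd 60 [np.int64(212), np.int64(213), np.int64(214), np.int64(218), np.int64(219)] [np.int64(404), np.int64(405), np.int64(407)]
wd 120 [np.int64(216), np.int64(217), np.int64(219), np.int64(221), np.int64(222)] [np.int64(401), np.int64(402), np.int64(403), np.int64(404)]
wd 180 [np.int64(193), np.int64(194), np.int64(220), np.int64(222), np.int64(224), np.int64(225)] [np.int64(397), np.int64(398), np.int64(399), np.int64(400), np.int64(401), np.int64(428)]
wd 246 [np.int64(228), np.int64(229)] [np.int64(423)]
position: [0.505, 0.3274, -0.0067]
force: [-3.1, -1.2, 25.6]
opening: 0.731
position: [0.505, 0.3275, -0.0075]
force: [-4.4, -1.5, 26.3]
opening: 0.737
```

The plate hasn't slipped in the fingers: its edges are at 219/404 before and after. It is nearly down.

```bash
for i in 1 2; do python3 -m inch '[[0,0,-0.06,0,4],[0,0,-0.06,0,4]]'|egrep 'pos|^force|open';done
```

```text
position: [0.505, 0.3275, -0.0079]
force: [-3.0, -1.0, 27.2]
opening: 0.732
position: [0.505, 0.3275, -0.008]
force: [-4.3, -1.2, 31.0]
opening: 0.732
```

Seated: z has stalled at −0.008. Unload slightly, open, and withdraw straight up.

```bash
python3 -m inch '[[0,0,0.2,0,4],[0,0,0.2,0,6.6],[0,0,0.2,0,7],[0,0,0.2,0,8.7],[0,0,0.2,0,8.7],[0,0,0.2,0,8.7],[0,0,0.2,0,8.7],[0,0,0.2,0,8.7]]'|egrep 'pos|force|open'; python3 -m inch '[[0,0,0.8,0,8.7],[0,0,1.8,0,8.7],[0,0,3,0,8.7],[0,0,5,0,8.7],[0,0,8,0,8.7],[0,0,12,0,8.7],[0,0,15,0,8.7],[0,0,18,0,8.7],[0,0,18,0,8.7]]'|egrep 'time|pos|force|open'
python3 -m inch '[[0,-4,0,0,8.7],[0,-8,0,0,8.7],[0,-12,0,0,8.7],[0,-16,0,0,8.7],[0,-20,2,0,8.7],[0,-24,4,0,8.7],[0,-28,4,0,8.7],[0,-30,4,0,8.7],[0,-30,4,0,8.7]]'|egrep 'time|pos'
python3 pl.py .029
python3 - <<'E'
from h import *
c=cams.capture('scene');im=c['image']
t=np.radians(8);C=np.array([.5027,.3262]);d=np.array([np.sin(t),np.cos(t)]);w=np.array([np.cos(t),-np.sin(t)])
def proj(c,P):
    q=(P-c['xyz'])@np.array(c['rotation']);a=q[:2]/q[2];a=a*(1+c['k1']*(a@a));K=np.array(c['intrinsics']);return K[:2,:2]@a+K[:2,2]
g=cv2.cvtColor(im,cv2.COLOR_BGR2GRAY).astype(np.float32)
def smp(a,b,z):
    u,v=proj(c,np.array([*(C+a*d+b*w),z]));return int(cv2.getRectSubPix(g,(1,1),(float(u),float(v)))[0,0])
bs=np.arange(-.044,.045,.004);print('b',(bs*1000).astype(int))
for a in(-.09,-.02,0,.02,.09): print(int(a*1000),[smp(a,b,.029) for b in bs])
for aa in (np.arange(-.126,-.095,.003),np.arange(.095,.127,.003)): print((aa*1000).astype(int),[smp(a,-.01,.029) for a in aa],[smp(a,.01,.029) for a in aa])
E
```

```text
position: [0.5027, 0.3262, -0.0111]
force: [-0.0, -0.3, 0.1]
opening: 0.991
grasp_force: 0.0
time_s: 30.88
position: [0.5074, 0.3283, 0.1779]
force: [1.0, 0.2, 0.4]
opening: 0.997
grasp_force: 0.0
time_s: 31.63
position: [0.5037, 0.0218, 0.2108]
[248. 204.] 668 [ 329. -212.] [161.  46.] 44.7 y -0.282 -0.143 x 0.257 0.399
[162. 224.] 736 [ 362. -455.] [161.  46.] 32.5 y -0.515 -0.395 x 0.284 0.441
[446. 229.] 1295 [506. 326.] [222.  62.] 81.4 y 0.213 0.439 x 0.463 0.543
[336. 260.] 517 [548.  10.] [76. 76.] 89.8 y -0.028 0.048 x 0.51 0.586
[456. 271.] 276 [637. 313.] [50. 53.] 72.3 y 0.287 0.338 x 0.61 0.663
b [-44 -39 -35 -31 -27 -23 -19 -15 -11  -7  -3   0   4   8  12  16  20  24
  28  32  36  40  44]
-90 [111, 109, 105, 141, 201, 217, 211, 209, 211, 212, 212, 213, 214, 212, 210, 212, 213, 212, 199, 158, 125, 110, 111]
-20 [157, 157, 151, 178, 214, 214, 213, 211, 211, 210, 210, 211, 211, 209, 210, 211, 210, 209, 214, 214, 185, 167, 143]
0 [156, 155, 152, 174, 208, 214, 214, 213, 212, 211, 209, 212, 211, 211, 212, 212, 209, 211, 212, 203, 171, 144, 140]
20 [158, 158, 154, 173, 209, 216, 216, 214, 213, 212, 212, 212, 211, 211, 213, 212, 209, 210, 212, 199, 173, 168, 153]
90 [111, 111, 105, 141, 212, 216, 218, 218, 215, 214, 214, 215, 215, 215, 215, 213, 209, 214, 199, 158, 128, 109, 111]
[-126 -123 -120 -117 -113 -110 -107 -104 -101  -98  -95] [76, 82, 127, 167, 140, 189, 212, 213, 213, 213, 213] [78, 80, 113, 168, 145, 148, 205, 218, 213, 211, 211]
[ 95  98 101 104 107 110 113 116 119 122 125] [214, 215, 215, 216, 222, 233, 88, 75, 79, 86, 140] [216, 215, 216, 216, 221, 192, 107, 73, 77, 91, 143]
```

The plate lies flat in the carton, centred to within about 2 mm, and the arm is clear.

```bash
python3 -c "
from rig import bot
print(bot.hand_in())"
```

```text
the job is handed in; nothing more can be done
None
```

I handed the job in at about 32 s: the plate lies flat on the stack in the carton, centred to about 2 mm and released. By my own measurements every step was met, but the hand-in gave no verdict. On the way down the fingers rubbed on something, probably the stack, at up to 51 N wrist force, and I did not re-check the bystanders at the end.

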